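# Lock the swing-out pen tray with its ball-lock pin

### The arm

A 6-joint arm with a two-finger parallel gripper is mounted at the origin on the work surface. World frame = base frame: x ahead of the robot, y to its left, z up, the work surface at z = 0. Lengths are in m, angles in rad, forces in N, time in s.
With the tool pointing down it reaches from about 0.3 to 0.825 m from the base axis. Payload 5.4 kg.
Tool frame: the origin (TCP) lies midway between the tips of the shut fingers; the grasp point (between the pads) lies 19 mm behind it; z points along the fingers, y is the direction in which the jaws open and shut (so a half turn about z gives the same grasp; the last joint's range is limited). The gripper opens to 92 mm and grips with 3 to 60 N. Pads are 20 mm wide; open, the fingers measure 128 mm over their backs; the gripper's body (75 mm by 189 mm) begins 69 mm behind the grasp point.
Start: joints at [1.005, 0.158, 1.597, -0, 1.386, -0.21], TCP at [0.2, 0.539, 0.215] pointing down, gripper open.
Joint ranges: [-2.91, 2.91], [-0.94, 2.29], [0.18, 2.7], [-1.29, 4.43], [0.17, 2.64], [-3, 3]. Speed limits (rad/s): [2.57, 2.57, 3.14, 3.14, 3.14, 3.14].

### API

Orientations are given as a unit quaternion [w, x, y, z].
In Python, from workcell import monitor, cams, sign_off, finder gives the robot as it stands. The module is installed in compiled form; this text tells all that it offers.
- The arm moves only by the tool jog_arm, never from a script. Its argument "increments" is a list of rows, each a list of 3 entries, a list of its own where there are three numbers: the shift along the tool's x, y, z in mm, then the turn, a rotation vector about the tool's x, y, z in rad, then the finger opening in mm, from 0 to 91.9. A call has exactly 10 rows; each row is the pose to reach, as a shift and turn from the pose measured when the call began, along the tool's axes at that moment; what a row does not reach only later rows make up. A row lasts 1/12 s, in which the tool goes at most 41.7 mm and 7.16 degrees, less where a joint would pass 70% of its speed; a pose out of reach is approached as far as the arm can. A call with a gripper value outside its range is refused whole. The fingers move at their own pace and stop on an object; the grip force is fixed at half the most. Time passes only in rows, so rows that repeat a pose let the fingers close, or fill a call up. It gives the time, the measured TCP pose, the force and the opening at its end, in the units of the state.
- monitor.state(): the state, without advancing time (a new reading comes with each control period).
- cams.snapshot(name): name is "side" or "top"; returns (picture, depth): 480x640x3 uint8, red, green, blue; 480x640 float32, m along the optical axis (not along the pixel's ray), 0 where there is no reading.
- cams.camera_model(name): a dict with "fx", "fy", "cx", "cy" (pixels), "rvec" (rotation vector, rad) and "tvec" (3), from world to camera coordinates, as OpenCV has them. Camera axes: x right, y down, z forward; pixel columns grow to the right and rows downward; lengths in m; the calibration is good to about 2 mm. A picture is of the moment at which its call begins. camera_model takes no time and is no camera call.
- sign_off(): hands the job in, once; it reports no verdict.
Trained networks look in the newest picture that a camera, given by its name, has taken for a name from the list of things; names that differ only in an ending like _2 or _b are one class to them, and where a whole thing is asked for, a point or a joint stands for the part that bears it (a point fixed in the world has none). Each returns a list of dicts, best first, with "p" (0 to 1); they miss things now and then, are a little off and sometimes report something else, mostly with a low value. They report only what shows in the picture. A call takes as long as a camera call. They do not tell look-alikes from the thing itself.
- finder.silhouettes(camera, query): "mask" (480x640 bool, what is visible of it) and "box" ([left, top, right, bottom] in pixels, round what is visible of it).
- finder.place_of(camera, query): "xy" ([column, row] in pixels: a listed point, or the origin of a listed thing).
The state is a dict: "time_s": time; "joint_pos": joint angles; "qd": joint speeds; "tau": joint torques, N m; "position": TCP position; "orientation": TCP orientation; "force": force on the tool from outside, world axes, zero at the start; "torque": the same for the moment, N m; "finger_gap": finger opening in m.
Only numpy, scipy, OpenCV 4.12 (cv2) and the standard library are available. Lean on these libraries where they do the work, as an engineer would, in place of code of your own. Each camera call takes 0.05 s, during which the arm holds its last target. There are 200 camera calls.

### The job

Lock the swing-out pen tray: take the ball-lock pin from its holder with its thumb button squeezed in, put its nose through the eye of the tray's arm, and swing the arm with it, feeling gently along the plate underneath until the nose drops into the locking hole. Keep the button in until the pin is fully home with its collar on the arm, then let go so that the button springs out and the pin locks. Never lean hard on the mount, and leave the other things on the desk where they are.

Things in the scene. Friction and masses are not known exactly. Their poses are not given: they have to be found in the camera images.
- pin_grip (a point): Centre of the ball-lock pin's black flat-sided head, 24 (x) x 22 (y) x 36 mm high, 30 mm above the underside of the pin's steel collar (34 mm wide, 4 mm thick; an 8 mm neck between); below it a steel shaft, 16 mm thick. z points up the shaft, x towards the thumb button. Stands upright in a grey block. Grasped across the button (along x) it is 29 mm wide, 25 mm with the button in. Pin about 0.2 kg.
- pin_nose (a point): Lower end of the pin's shaft, on its axis, 34 mm below the collar's underside and 64 mm below pin_grip. The last 4 mm taper from 16 to 12 mm in diameter. Same axes as pin_grip.
- pin_flange (a point): Centre of the underside of the pin's collar (the face that comes to rest on the arm). Same axes as pin_grip.
- pin_button (a joint): Thumb button of the pin: 0 = out (balls out, locking), 0.004 = fully squeezed in (balls drawn in).
- eye (a point): The eye of the tray's steel arm: centre of its hole, at the arm's top face, 53.5 mm above the desk. Hole 17.5 mm in diameter through the 8 mm thick arm, in a 44 mm square end. It lies 110 mm from the pivot; x points from the eye to the pivot, z up.
- swing (a joint): Swing of the tray's arm about the pivot, rad; grows counter-clockwise seen from above (the eye then moves along its own -y). Range 0 to 0.85, starts between 0 and 0.2. Stiff pivot: stays where it is left; about 1.5 N at the eye moves it.
- mount: The tray's round mount, fixed to the desk: origin on the desk on the pivot's vertical axis. 63 mm high; carries the plate, the arm and, on the far side of the pivot, a shallow steel tray with pens (76 mm high). Pressing the pin on the mount, plate or arm with more than 50 N, or the gripper with more than 25 N, spoils it.
- holder_a: Grey block 60 x 60 x 40 mm, fixed, origin under its centre, with a 26 mm hole 36 mm deep. The pin's collar rests on its top, so that the collar's underside is 40 mm above the desk at the start.
- holder_b: A second, equal grey block, fixed; a thick white marker with a black cap stands in its hole, reaching 114 mm above the desk. The two blocks change places from start to start.
- marker: Bystander: the marker in holder_b, 20 mm thick, 110 mm long; origin at its lower end.
- cup: Bystander: steel cup, 84 mm wide, 80 mm high; origin under its centre.
- tape: Bystander: tape measure, 65 x 35 x 60 mm high; origin under its centre.
- stapler: Bystander: stapler, 130 x 34 x 45 mm high; origin under its centre.
- flask: Bystander: dark steel flask, 72 mm wide, 190 mm high; origin under its centre.
- pin_thumb (a point): Middle of the head's +x face (12 mm from pin_grip), where the steel thumb button sits: a flat pad 16 mm wide (y) by 26 mm high that stands 5 mm out of this face, 1 mm when fully in. Its spring takes 4 N to begin and 10 N fully in, so a grip of 20 to 40 N across the button and the opposite face holds it in.
- pin_balls (a point): Point on the shaft's axis between its two locking balls, 23 mm below the collar's underside. The balls stick out on the y sides and make the shaft 23 mm wide here, too wide for a 17.5 mm hole; they draw in as the button is squeezed in and come out as it is let go.
- plate_top (a point): Point on the pivot's axis at the height of the top face (45 mm above the desk) of the fixed aluminium plate under the arm: 10 mm thick, a band 80 to 140 mm from the pivot, open space below. Its one locking hole, 17.5 mm wide, 110 mm from the pivot, lies where joint swing reads 0.38 to 0.72; it differs each time and is not reported, and the arm covers it as it comes over it.
- notes: Bystander: block of note paper, 76 x 76 x 22 mm high; origin under its centre.
- highlighter: Bystander: lying highlighter, 125 mm long, 19 mm wide, 15 mm high; origin under its middle.
Things that resemble listed ones, but are neither listed nor needed, are in the scene too. There is more than one size of the part that bears pin_grip; the job needs the smallest.

How it is judged:
On the way, in this order (a step that is already met when the one before it is completed fails the run):
1. the pin is drawn clear of its holder with its button squeezed in (value of joint pin_button above 0.003 m and height (world z) of pin_nose above 0.045 m), for 0.1 s.
2. the pin's nose is in the arm's eye, button in (value of joint pin_button above 0.003 m and horizontal distance between pin_nose and eye below 0.006 m and z of pin_nose in the frame of eye below -0.003 m), for 0.1 s.
3. the pin is home through arm and plate with the button still held in (value of joint pin_button above 0.003 m and horizontal distance between pin_flange and eye below 0.003 m and z of pin_flange in the frame of eye below 0.002 m), for 0.1 s.
At the end, for the whole second after the job is handed in: The pin is through the arm's eye and the plate's hole: its collar within 2 mm of the arm's top face and 3 mm of the eye's axis, upright within 0.08 rad, the button sprung fully out (under 0.8 mm), everything released and at rest (value of joint pin_button below 0.0008 m and horizontal distance between pin_flange and eye below 0.003 m and z of pin_flange in the frame of eye below 0.002 m and angle between the z axis of pin_flange and the z axis of eye, either way round below 0.08 rad and linear speed of pin below 0.02 m/s and velocity of joint swing between -0.05 and 0.05 rad/s); the robot touches nothing.
It fails at once if the pin is pressed or pushed against the mount, plate or arm with more than 50 N (contact force between pin and mount above 50 N).
It fails at once if the gripper or robot pushes the mount, arm or tray with more than 25 N (contact force between any of the fingers, the arm and mount above 25 N).
It fails at once if a bystander (marker, cup, tape measure, stapler, flask, note block, highlighter) is moved by more than 30 mm (distance of any of marker, cup, tape, stapler, flask, notes, highlighter from where it was at the start of the episode above 0.03 m).
It also fails if it takes over 67 s, if anything falls off the work surface, if the arm or the gripper's body presses on something with over 40 N, if the wrist force passes 120 N, or if a joint passes its speed limit or range.

## Working session

There is one attempt and no reset: what is moved stays moved. The work goes in short steps, Python scripts to look and compute and a tool call to move; the robot and the scene stay as the last step left them, time stands still between calls to the robot, and variables do not carry over. Pictures are saved under pics/ and viewed, about 8 in all and at most 12, crops included, and the job is handed in when it is done.

Besides the shell and the picture viewer there is one more tool, called after ">>>" as a command line: name --argument value ..., lists and objects as JSON in quotes. jog_arm: Moves the arm, as the interface text tells. Its arguments: {"type":"object","properties":{"increments":{"type":"array","items":{"type":"array"}}},"required":["increments"]}

```bash
mkdir -p pics; cat > h.py <<'E'
import numpy as np, cv2
from workcell import monitor, cams, sign_off, finder
def snap(n): return cams.snapshot(n)
def RT(n):
    m=cams.camera_model(n); R,_=cv2.Rodrigues(np.array(m['rvec'],float)); return m,R,np.array(m['tvec'],float).ravel()
def ray(n,uv):
    m,R,t=RT(n); d=R.T@np.array([(uv[0]-m['cx'])/m['fx'],(uv[1]-m['cy'])/m['fy'],1]); return -R.T@t,d
def atz(n,uv,z):
    o,d=ray(n,uv); return o+d*(z-o[2])/d[2]
def proj(n,p):
    m,R,t=RT(n); c=R@np.array(p)+t; return np.array([c[0]/c[2]*m['fx']+m['cx'],c[1]/c[2]*m['fy']+m['cy']])
def cloud(n,dep):
    m,R,t=RT(n); v,u=np.mgrid[:480,:640]; c=np.stack([(u-m['cx'])/m['fx']*dep,(v-m['cy'])/m['fy']*dep,dep],-1); return (c-t)@R
E
python3 - <<'E'
from h import *
for n in('top','side'):
    p,d=snap(n); cv2.imwrite(f'pics/{n}0.png',p[...,::-1]); np.savez(f'{n}0.npz',p=p,d=d)
    m,R,t=RT(n); print(n,m['fx'],'pos',-R.T@t,'fwd',R[2])
    for q in('pin_grip','pin_thumb','eye','mount','holder_a','marker','cup','flask'):
        for r in finder.place_of(n,q)[:4]: print(q,np.round(r['xy']),round(r['p'],2))
print(monitor.state())
E
```

```text
top 589.2990222230495 pos [0.42646268 0.00289084 1.52680316] fwd [ 0.10358757  0.00449898 -0.99461016]
pin_grip [430. 275.] 0.74
pin_grip [385. 279.] 0.51
pin_grip [384. 316.] 0.49
pin_thumb [379. 313.] 0.82
pin_thumb [432. 275.] 0.76
pin_thumb [381. 275.] 0.71
eye [224. 271.] 0.64
mount [239. 233.] 0.59
mount [239. 229.] 0.18
holder_a [378. 282.] 0.8
holder_a [435. 238.] 0.77
marker [240. 232.] 0.62
marker [433. 239.] 0.4
cup [168. 299.] 0.97
cup [378. 283.] 0.62
flask [150. 228.] 0.83
flask [324. 327.] 0.43
side 566.5777456156817 pos [ 0.53700917 -0.87698601  0.95025852] fwd [ 0.02315894  0.70941198 -0.70441344]
pin_grip [248. 296.] 0.97
pin_grip [298. 342.] 0.69
pin_grip [293. 298.] 0.57
pin_thumb [254. 292.] 0.94
pin_thumb [298. 294.] 0.75
pin_thumb [294. 345.] 0.64
eye [304. 178.] 0.66
eye [280. 158.] 0.64
mount [348. 203.] 0.97
holder_a [351. 382.] 0.9
holder_a [296. 299.] 0.59
holder_a [296. 320.] 0.56
marker [351. 380.] 0.66
cup [277. 157.] 0.82
cup [295. 309.] 0.42
flask [344. 142.] 0.86
{'time_s': 0.9, 'joint_pos': array([ 1.00491837e+00,  1.58365619e-01,  1.59699568e+00,  1.80911781e-05,
        1.38621961e+00, -2.10073989e-01]), 'qd': array([-0.00073955,  0.00159403, -0.0003939 , -0.00043265, -0.00042195,
        0.00051822]), 'tau': array([ 7.03675614e-04, -3.85573661e+01, -3.22361112e+01,  7.03255786e-02,
        3.05099424e-02, -2.22268966e-06]), 'position': array([0.200289  , 0.53897134, 0.21462264]), 'orientation': array([-6.01040722e-06,  1.76966693e-01,  9.84216841e-01,  8.79756714e-06]), 'force': array([-0.50487332, -0.1872487 ,  0.27800986]), 'torque': array([-0.06895244,  0.00886179,  0.02547694]), 'finger_gap': 0.09188805745278396}
```

View pics/top0.png

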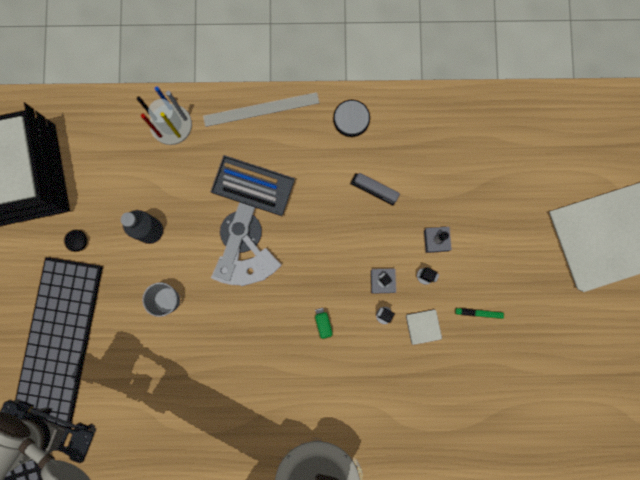

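View pics/side0.png

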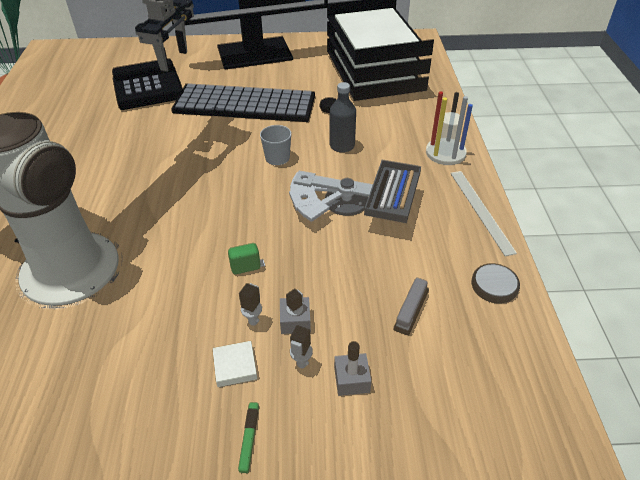

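```bash
python3 - <<'E'
from h import *
t=np.load('top0.npz');s=np.load('side0.npz')
a=cv2.resize(t['p'][255:335,350:450],None,fx=4,fy=4,interpolation=2)
b=cv2.resize(s['p'][270:370,230:330],None,fx=4,fy=4,interpolation=2)
c=cv2.resize(t['p'][200:300,190:290],None,fx=4,fy=4,interpolation=2)[:280]
d=cv2.resize(s['p'][160:230,280:380],None,fx=4,fy=4,interpolation=2)
a=np.vstack([a,np.zeros((0,400,3),np.uint8)])
im=np.zeros((600,800,3),np.uint8); im[:320,:400]=a; im[:400,400:]=b; im[320:600,:400]=c; im[400:600,400:]=d[:200]
cv2.imwrite('pics/crop.png',im[...,::-1])
# points of high cloud
for n,z in(('top',t),('side',s)):
    P=cloud(n,z['d'])
    box=(slice(250,340),slice(350,450)) if n=='top' else (slice(270,370),slice(225,325))
    Q=P[box].reshape(-1,3); Q=Q[Q[:,2]>.045]
    from scipy.cluster.hierarchy import fclusterdata
    l=fclusterdata(Q,.012,'distance')
    for k in set(l):
        q=Q[l==k]
        if len(q)>8: print(n,len(q),q.min(0).round(4),q.max(0).round(4),np.median(q,0).round(4), proj('top',q.mean(0)).round())
print('holes',atz('top',(224,271),.0535),atz('top',(250,270),.045),atz('side',(304,178),.0535))
for n in('top','side'):
    print(n,'mount',[ (atz(n,r['xy'],0).round(4),r['p']) for r in finder.place_of(n,'mount')])
    print(n,'eye',[ (atz(n,r['xy'],0.0535).round(4),r['p']) for r in finder.place_of(n,'eye')])
    print(n,'holder',[ (atz(n,r['xy'],0.).round(4),r['p']) for r in finder.place_of(n,'holder_a')])
    print(n,'grip',[ (atz(n,r['xy'],0.07).round(4),r['xy'],r['p']) for r in finder.place_of(n,'pin_grip')])
    print(n,'thumb',[ (atz(n,r['xy'],0.07).round(4),r['p']) for r in finder.place_of(n,'pin_thumb')])
E
```

```text
top 29 [0.4265 0.0029 1.5268] [0.4265 0.0029 1.5268] [0.4265 0.0029 1.5268] [  90. 1137.]
top 271 [ 0.5008 -0.2996  0.0451] [ 0.5412 -0.2557  0.1144] [ 0.5176 -0.273   0.1009] [427. 275.]
top 192 [ 0.4053 -0.1889  0.0664] [ 0.4393 -0.1483  0.1135] [ 0.4246 -0.1671  0.104 ] [385. 314.]
top 9 [ 0.4344 -0.1866  0.0456] [ 0.4421 -0.1644  0.0539] [ 0.4395 -0.1791  0.0488] [387. 308.]
top 35 [ 0.4023 -0.1755  0.0451] [ 0.4347 -0.1505  0.0659] [ 0.4099 -0.1608  0.0486] [380. 319.]
top 136 [ 0.4819 -0.1906  0.045 ] [ 0.5249 -0.1456  0.0931] [ 0.5079 -0.1687  0.0857] [384. 280.]
side 41 [ 0.537  -0.877   0.9503] [ 0.537  -0.877   0.9503] [ 0.537  -0.877   0.9503] [1206.  193.]
side 646 [ 0.4983 -0.3025  0.0451] [ 0.5396 -0.2598  0.108 ] [ 0.5188 -0.2891  0.0916] [432. 275.]
side 614 [ 0.4008 -0.1953  0.0451] [ 0.4413 -0.1494  0.1081] [ 0.423  -0.1824  0.0845] [389. 315.]
side 298 [ 0.4916 -0.1909  0.0453] [ 0.5241 -0.159   0.0911] [ 0.5085 -0.1795  0.0798] [388. 280.]
holes [0.53553345 0.22774692 0.0535    ] [0.5380659  0.16344166 0.045     ] [0.53580101 0.22152718 0.0535    ]
top mount [(arr
[... 477 characters left out ...]
519 , -0.2891,  0.07  ]), 0.76), (array([ 0.5214, -0.1633,  0.07  ]), 0.71)]
side mount [(array([0.6429, 0.181 , 0.    ]), 0.97)]
side eye [(array([0.5371, 0.223 , 0.0535]), 0.66), (array([0.4741, 0.3065, 0.0535]), 0.64)]
side holder [(array([ 0.6105, -0.3221, -0.    ]), 0.9), (array([ 0.51  , -0.1171,  0.    ]), 0.59), (array([ 0.5091, -0.1732, -0.    ]), 0.56)]
side grip [(array([ 0.416 , -0.1613,  0.07  ]), [247.7, 296.0], 0.97), (array([ 0.5144, -0.2754,  0.07  ]), [298.1, 342.3], 0.69), (array([ 0.5055, -0.1705,  0.07  ]), [292.8, 297.9], 0.57)]
side thumb [(array([ 0.4277, -0.1525,  0.07  ]), 0.94), (array([ 0.5149, -0.1621,  0.07  ]), 0.75), (array([ 0.5063, -0.2805,  0.07  ]), 0.64)]
```

View pics/crop.png

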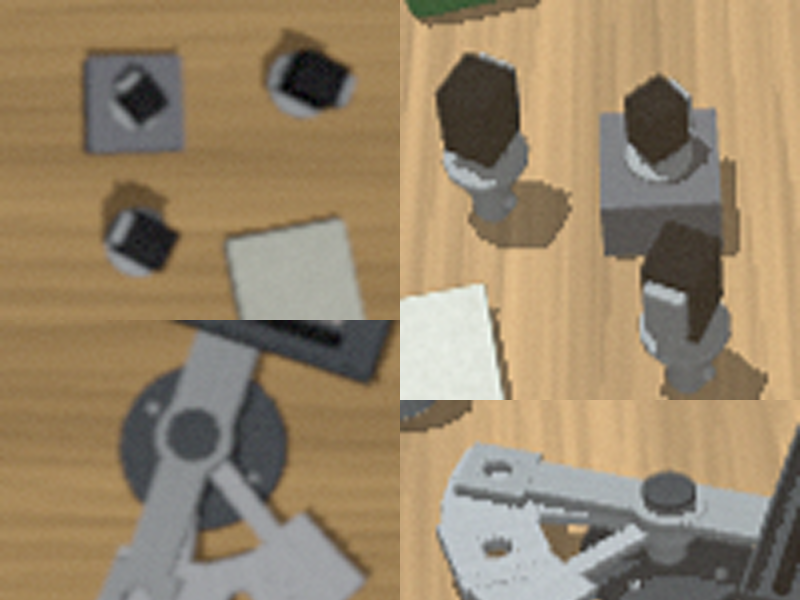

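```bash
cat > fit.py <<'E'
from h import *
def avg(n,k=1): return np.mean([snap(n)[0].astype(float) for _ in range(k)],0)
def headfit(n,g,box,z,thr=45):
    x0,y0,x1,y1=box; G=cv2.resize(g[y0:y1,x0:x1].max(-1).astype(np.float32),None,fx=8,fy=8,interpolation=cv2.INTER_CUBIC)
    m=(G<thr).astype(np.uint8); nl,l,st,ce=cv2.connectedComponentsWithStats(m)
    k=1+np.argmax(st[1:,4]); c,_=cv2.findContours((l==k).astype(np.uint8),0,2); c=max(c,key=len)[:,0].astype(float)
    uv=(c+.5)/8-.5+[x0,y0]; W=np.array([atz(n,p,z)[:2] for p in uv])
    (cx,cy),(w,h),a=cv2.minAreaRect((W*1000).astype(np.float32)); return (cx,cy),(w,h),a,W.mean(0)
E
python3 - <<'E'
from fit import *
g=np.load('top0.npz')['p']
print(g[272:290,374:396].max(-1))
for th in(45,55,65,75): print(headfit('top',g,(370,265,400,295),.088,th))
print(g[262:280,214:234].max(-1)); print(g[262:278,242:262].max(-1))
s=np.load('side0.npz')['p']; print(s[172:186,290:320].max(-1)); print(s[188:206,294:320].max(-1))
E
```

```text
[[116 115 115 115 114 109  94  75  68  78  71  72  90 106 117 111 113 112
  113 114 113 137]
 [116 115 115 117 109  94  79  74  94 114 102  70  65  78 105 111 115 114
  114 112 114 135]
 [114 114 113 111  96  73  76  97 126 131 106  57  36  54  93 111 111 113
  119 112 111 134]
 [113 111 113 112  91  94 108 131 139 116  75  38  29  42  62  96 113 115
  114 117 110 127]
 [112 115 116 108 104 120 140 138 114  71  41  39  30  30  41  70 102 109
  113 113 115 128]
 [116 115 115 109 100 104 115 101  70  42  26  28  30  33  35  49  75 101
  115 115 112 130]
 [112 112 114 108 100  80  69  55  37  33  29  30  33  31  31  30  56  91
  106 112 114 126]
 [114 114 116 112  94  57  35  30  24  37  37  26  36  30  29  30  38  72
  101 115 113 125]
 [115 116 116 123 110  77  32  15  31  28  29  36  30  34  34  25  36  55
   98 114 112 125]
 [116 115 115 129 133 111  68  38  27  31  33  35  33  39  25  29  43  71
   98 114 113 125]
 [114 113 113 121 139 142 114  70  33  19  35  36  38  34  41  41  77  99
  111 116 116 120]
 [116 115 109 116 138 152 143 116  69  25  29  32  37  38  60  82  97 109
  1
[... 7034 characters left out ...]
02 202 203
  203 203 200 202 200 203 191 165]
 [199 196 196 199 199 201 201 198 197 194 198 209 206 205 201 203 199 199
  204 184 199 199 192 197 203 197]
 [201 199 202 202 200 199 200 203 203 202 203 198 200 202 206 182 198 197
  200 192 202 200 198 200 201 204]
 [204 204 204 201 204 200 201 199 200 205 204 197 197 195 200 193 199 198
  199 198 199 203 201 203 200 203]
 [169 201 200 197 200 183 200 198 198 199 202 199 200 201 199 198 202 201
  202 199 206 195 202 203 203 205]
 [154 181 200 198 197 192 199 197 196 199 197 199 201 203 181 198 182 181
  202 202 197 202 201 203 199 202]
 [117 193 203 198 198 198 198 198 197 179 182 167 165 199 193 198 192 192
  197 200 202 203 203 201 197 196]]
```

```bash
cat > go.py <<'E'
from h import *
from scipy.spatial.transform import Rotation as Ro
def go(x,y,z,yaw,s=None):
    s=s or monitor.state(); w=s['orientation']; R=Ro.from_quat([w[1],w[2],w[3],w[0]])
    c,sn=np.cos(yaw),np.sin(yaw)
    T=Ro.from_matrix(np.array([[-sn,c,0],[c,sn,0],[0,0,-1]]).T.T) # cols: x,y,z
    T=Ro.from_matrix(np.column_stack([[sn,-c,0],[c,sn,0],[0,0,-1]]))
    alt=Ro.from_matrix(np.column_stack([[-sn,c,0],[-c,-sn,0],[0,0,-1]]))
    d=R.inv().apply(np.array([x,y,z])-s['position'])*1000
    rs=[(R.inv()*t).as_rotvec() for t in(T,alt)]; r=min(rs,key=np.linalg.norm)
    print('shift',d.round(1),'turn',r.round(3)); return d,r
if __name__=='__main__':
    import sys; go(*map(float,sys.argv[1:4]),np.radians(float(sys.argv[4])))
E
python3 go.py .5085 -.172 .16 40
```

```text
Traceback (most recent call last):
  File "go.py", line 13, in <module>
    import sys; go(*map(float,sys.argv[1:4]),np.radians(float(sys.argv[4])))
                ~~^^^^^^^^^^^^^^^^^^^^^^^^^^^^^^^^^^^^^^^^^^^^^^^^^^^^^^^^^^
  File "go.py", line 7, in go
    T=Ro.from_matrix(np.column_stack([[sn,-c,0],[c,sn,0],[0,0,-1]]))
  File "scipy/spatial/transform/_rotation.pyx", line 1143, in scipy.spatial.transform._rotation.Rotation.from_matrix
ValueError: Non-positive determinant (left-handed or null coordinate frame) in rotation matrix 0: [[ 0.64278761  0.76604444  0.        ]
 [-0.76604444  0.64278761  0.        ]
 [ 0.          0.         -1.        ]].
```

```bash
sed -i '/T=Ro.from_matrix(np.array/d; s/\[\[sn,-c,0\],\[c,sn,0\]/[[-sn,c,0],[c,sn,0]/; s/\[\[-sn,c,0\],\[-c,-sn,0\]/[[sn,-c,0],[-c,-sn,0]/' go.py; python3 go.py .5085 -.172 .16 40
```

```text
shift [-536.6 -559.1   54.6] turn [-0.     0.     0.517]
```

>>> jog_arm --increments '[[[-536.6,-559.1,0],[0,0,0.517],60],[[-536.6,-559.1,0],[0,0,0.517],60],[[-536.6,-559.1,0],[0,0,0.517],60],[[-536.6,-559.1,0],[0,0,0.517],60],[[-536.6,-559.1,0],[0,0,0.517],60],[[-536.6,-559.1,0],[0,0,0.517],60],[[-536.6,-559.1,0],[0,0,0.517],60],[[-536.6,-559.1,0],[0,0,0.517],60],[[-536.6,-559.1,0],[0,0,0.517],60],[[-536.6,-559.1,0],[0,0,0.517],60]]'

```text
time_s: 2.23
position: [0.3664, 0.1548, 0.2149]
orientation: [0.001, 0.423, 0.906, 0.0]
force: [1.2, 0.1, -1.0]
finger_gap: 0.0598
```

```bash
python3 go.py .5085 -.172 .13 40
```

```text
shift [-341.6 -101.4   85.1] turn [0.001 0.001 0.   ]
```

>>> jog_arm --increments '[[[-341.6,-101.4,85],[0,0,0],60],[[-341.6,-101.4,85],[0,0,0],60],[[-341.6,-101.4,85],[0,0,0],60],[[-341.6,-101.4,85],[0,0,0],60],[[-341.6,-101.4,85],[0,0,0],60],[[-341.6,-101.4,85],[0,0,0],60],[[-341.6,-101.4,85],[0,0,0],60],[[-341.6,-101.4,85],[0,0,0],60],[[-341.6,-101.4,85],[0,0,0],60],[[-341.6,-101.4,85],[0,0,0],60]]'

```text
time_s: 3.07
position: [0.5091, -0.1769, 0.1283]
orientation: [0.0, 0.425, 0.905, -0.0]
force: [-0.8, 0.0, 0.2]
finger_gap: 0.0603
```

```bash
python3 - <<'E'
from h import *
p,d=snap('side'); 
im=cv2.resize(p[240:360,220:380],None,fx=4,fy=4); im2=im
q,_=snap('top'); im2=cv2.resize(q[255:305,350:420],None,fx=4,fy=4)
o=np.zeros((480,800,3),np.uint8); o[:,:640]=im; o[:200,520:800]=im2
cv2.imwrite('pics/c2.png',o[...,::-1])
E
python3 go.py .5085 -.172 .051 40
```

```text
shift [ 0.2  0.5 78.5] turn [ 0.001 -0.001 -0.002]
```

View pics/c2.png

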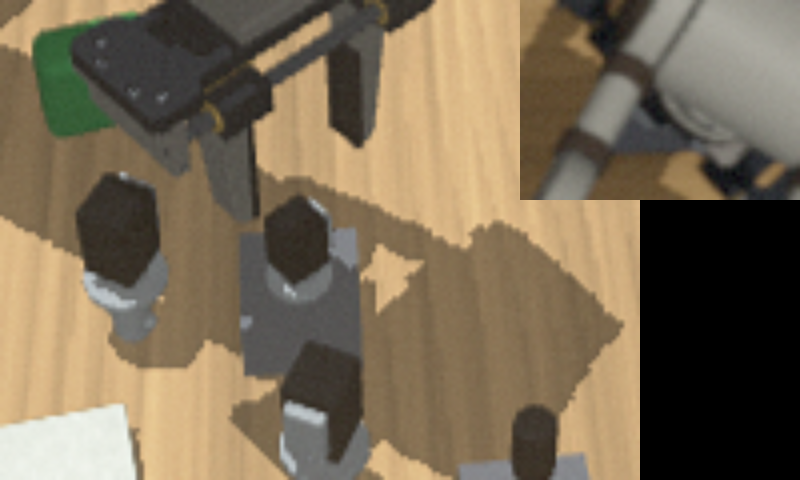

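The side view shows the fingers on either side of the in-block pin (crop 300,240), with the jaw line running across its bright button. I'll descend next and then close.

>>> jog_arm --increments '[[[0,0,25],[0,0,0],60],[[0,0,45],[0,0,0],60],[[0,0.5,60],[0,0,0],60],[[0,0.5,70],[0,0,0],60],[[0,0.5,78.5],[0,0,0],60],[[0,0.5,78.5],[0,0,0],45],[[0,0.5,78.5],[0,0,0],35],[[0,0.5,78.5],[0,0,0],28],[[0,0.5,78.5],[0,0,0],20],[[0,0.5,78.5],[0,0,0],15]]'

```text
time_s: 4.0
position: [0.5093, -0.1725, 0.0519]
orientation: [0.001, 0.423, 0.906, 0.001]
force: [-0.6, 0.1, 1.4]
finger_gap: 0.0292
```

>>> jog_arm --increments '[[[0,0,0],[0,0,0],5],[[0,0,0],[0,0,0],5],[[0,0,0],[0,0,0],5],[[0,0,0],[0,0,0],5],[[0,0,-5],[0,0,0],5],[[0,0,-15],[0,0,0],5],[[0,0,-30],[0,0,0],5],[[0,0,-50],[0,0,0],5],[[0,0,-70],[0,0,0],5],[[0,0,-80],[0,0,0],5]]'

```text
time_s: 4.83
position: [0.5105, -0.1733, 0.1354]
orientation: [0.003, 0.423, 0.906, 0.0]
force: [0.4, -1.0, -1.2]
finger_gap: 0.0241
```

```bash
python3 - <<'E'
from h import *
print(monitor.state())
p,d=snap('side'); np.savez('s1.npz',p=p,d=d)
cv2.imwrite('pics/c3.png',cv2.resize(p[200:340,230:390],None,fx=4,fy=4)[...,::-1])
E
python3 go.py .52 .2265 .15 40
```

```text
{'time_s': 4.8333, 'joint_pos': array([-5.52316605e-01,  1.36281091e-01,  1.78425365e+00,  1.44363841e-03,
        1.21534634e+00, -1.24914725e+00]), 'qd': array([-0.00128156, -0.12598401, -0.07425387, -0.00061274,  0.20739929,
       -0.00162066]), 'tau': array([ 1.41548007e-01, -3.49144900e+01, -2.92210633e+01,  4.26557410e-03,
        2.32931119e-01, -8.39425174e-04]), 'position': array([ 0.51053117, -0.17328531,  0.13535439]), 'orientation': array([2.91476443e-03, 4.23431758e-01, 9.05923248e-01, 3.44274073e-04]), 'force': array([ 0.43279413, -1.04347136, -1.23765976]), 'torque': array([-0.0243872 , -0.02687485,  0.00274515]), 'finger_gap': 0.024099640883018483}
shift [301.4 263.5 -14.6] turn [ 0.004  0.007 -0.002]
```

View pics/c3.png

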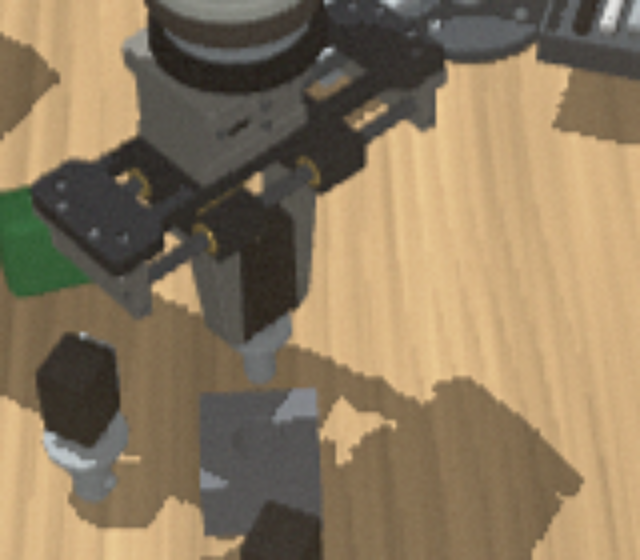

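```bash
python3 - <<'E'
from h import *
s=np.load('s1.npz'); p=s['p']
b=np.array([np.cos(.698),np.sin(.698)])*.0005
P=np.array([.5105-b[0],-.1733-b[1],.1354+.019-.064])
print('nose pred',proj('side',P), 'top of nose front',proj('side',P+[0,-.006,0]),'collar edges',proj('side',P+[-.017,0,.034]),proj('side',P+[.017,0,.034]))
print(p[278:300,284:310].max(-1))
Q=cloud('side',s['d'])[282:293,290:302]; print(np.median(Q[:,4:8].reshape(-1,3),0), Q[:,3:9].reshape(-1,3).min(0))
print('holes top',atz('top',(223.5,270),.0535),atz('top',(249.5,270.8),.045),'side',atz('side',(304,177),.0535),atz('side',(303.8,196.7),.045))
E
```

```text
nose pred [294.75299789 292.47815318] top of nose front [294.78529275 294.88400467] collar edges [285.12066436 281.47944441] [302.95825984 280.80902865]
[[ 80  92  91  88  89  91  74  47  53  47  47  52  40  50  47  49  47  75
  141 185 225 223 215 212 208 209]
 [ 85  84  91  86  88  90  78  51  52  45  46  47  44  46  46  65 102 109
  132 200 222 220 210 215 210 207]
 [ 92  84  89  86  90  89  77  49  52  50  52  42  53  46  63 108 117 115
  124 203 221 221 216 212 210 209]
 [ 84  86  95  88  90  90  81  51  49  51  47  44  64  94  94 117 113 111
  117 201 220 218 216 217 209 213]
 [ 82  83  93  87  90  90  80  51  50  52  43  66  97 105 108 113 117 116
  109 198 222 222 216 214 209 211]
 [ 89  79  88  88  88  87  89  51  49  64  99 105 110 106 110 114 119 116
  106 198 217 221 211 212 207 209]
 [117  91  79  88  86  89  91  47  44 104 115 113 115 113 117 116 115 109
  154 199 218 221 213 213 212 213]
 [121 120  99  89  89  85  90  72 101 114 115 114 120 119 118 116 110 138
  196 201 223 223 220 212 211 213]
 [123 123 120 104  94  96 107 105 114 114 116 116 116 116 118 111 109 129
 
[... 982 characters left out ...]
118 118 126 133 128 131 127 128]
 [124 124 123 125 122 123 120 122 126 115 115 116 120 123 125 124 121 123
  119 120 127 131 132 126 128 131]
 [124 126 127 117 115 116 118 107 105 108  97 105 110 102  94 100 104  99
   88 128 130 132 133 133 133 132]
 [ 95  98  92 100  90  93  90  87  88  91  90  92  89  86  84  85  86  83
  128 141 143 144 140 140 144 130]
 [ 82  85  86  86  83  83  83  87  84  85  81  82  84  86  86  86  84  77
  144 142 139 140 141 142 145 131]]
[ 0.51247061 -0.18276396  0.12518567] [ 0.50714199 -0.87698601  0.09697222]
holes top [0.53805898 0.22901735 0.0535    ] [0.53605595 0.16469988 0.045     ] side [0.53588749 0.22545214 0.0535    ] [0.53373379 0.1606468  0.045     ]
```

```bash
python3 go.py .5373 .2275 .125 40
```

```text
shift [291.3 277.3  10.5] turn [ 0.004  0.007 -0.002]
```

>>> jog_arm --increments '[[[291.3,277.3,10.5],[0.004,0.007,-0.002],5],[[291.3,277.3,10.5],[0.004,0.007,-0.002],5],[[291.3,277.3,10.5],[0.004,0.007,-0.002],5],[[291.3,277.3,10.5],[0.004,0.007,-0.002],5],[[291.3,277.3,10.5],[0.004,0.007,-0.002],5],[[291.3,277.3,10.5],[0.004,0.007,-0.002],5],[[291.3,277.3,10.5],[0.004,0.007,-0.002],5],[[291.3,277.3,10.5],[0.004,0.007,-0.002],5],[[291.3,277.3,10.5],[0.004,0.007,-0.002],5],[[291.3,277.3,10.5],[0.004,0.007,-0.002],5]]'

```text
time_s: 5.72
position: [0.5363, 0.2313, 0.1243]
orientation: [-0.001, 0.422, 0.907, 0.0]
force: [0.1, 0.3, -1.8]
finger_gap: 0.0251
```

```bash
python3 go.py .5373 .2275 .108 40
```

```text
shift [-3.6 -1.7 16.2] turn [-0.    -0.001  0.002]
```

>>> jog_arm --increments '[[[0,0,3],[0,0,0],5],[[-2,-1,6],[0,0,0],5],[[-3.6,-1.7,10],[0,0,0],5],[[-3.6,-1.7,14],[0,0,0],5],[[-3.6,-1.7,16],[0,0,0],5],[[-3.6,-1.7,16],[0,0,0],5],[[-3.6,-1.7,16],[0,0,0],5],[[-3.6,-1.7,16],[0,0,0],5],[[-3.6,-1.7,16],[0,0,0],5],[[-3.6,-1.7,16],[0,0,0],5]]'

```text
time_s: 6.55
position: [0.5375, 0.2274, 0.1085]
orientation: [-0.0, 0.422, 0.907, 0.0]
force: [0.4, 0.1, -1.4]
finger_gap: 0.0248
```

```bash
python3 - <<'E'
from h import *
p,d=snap('side'); s=monitor.state(); print(s['position'],s['orientation'],s['force'],s['finger_gap'])
P=s['position']-[.0004,.0003,.045]; print('nose',proj('side',P),'eye est',proj('side',[.537,.2272,.0535]), P)
cv2.imwrite('pics/c4.png',cv2.resize(p[130:220,260:380],None,fx=6,fy=6,interpolation=2)[...,::-1])
q,_=snap('top')
np.savez('s2.npz',p=p,d=d,q=q)
E
```

```text
[0.53750022 0.22746552 0.10851983] [-3.50824466e-04  4.21515425e-01  9.06821126e-01  2.62651860e-04] [ 0.01815832 -0.07363783 -1.94951493] 0.02454215564291457
nose [304.35848232 173.40545649] eye est [304.42992245 176.54162135] [0.53710022 0.22716552 0.06351983]
```

View pics/c4.png

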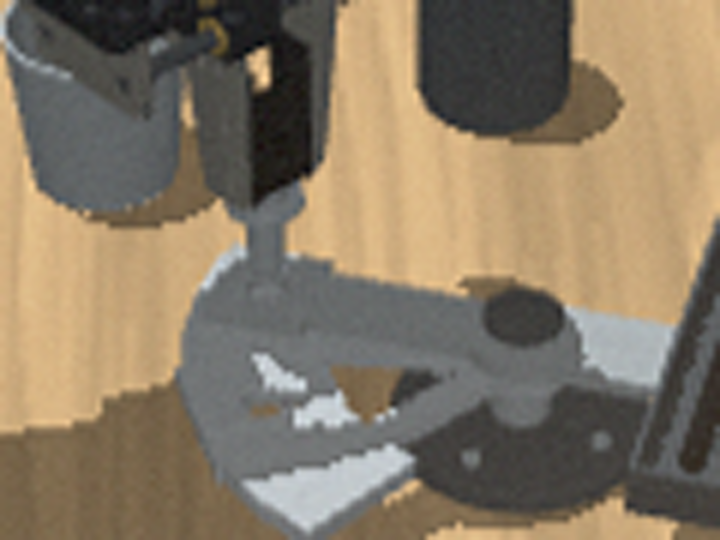

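```bash
python3 - <<'E'
from h import *
p=np.load('s2.npz')['p'][160:190,285:325].max(-1)
for r in range(8,24): print(160+r,p[r,8:32])
E
```

```text
168 [202 202 207 211 213 213 215 211  96 102 107 109 104 100 145 215 206 211
 211 220 220 222 216 210]
169 [202 203 202 210 217 211 213 222  98  97 106 108 107  99 144 217 207 213
 211 216 221 220 217 208]
170 [201 205 204 209 217 204 188 216  98 102 107 107 109 100 143 217 209 212
 210 218 219 223 219 214]
171 [205 199 206 210 213 187 186 189 111 104 107 107 105  97 144 222 215 213
 216 219 221 224 217 208]
172 [204 200 203 205 193 186 188 195 122 100 106 108 105  98 129 189 196 156
 175 201 226 227 221 210]
173 [204 204 202 199 197 188 132 130 103 102 106 110 106  99 106 128 128 109
 116 129 145 141 168 212]
174 [205 204 200 209 195 133 101 107 100 104 107 109 106  99 124 105 104 107
 103 103 104 100 148 216]
175 [203 197 206 156 131 106 104 107 108  98 102 103 101 102 114 107 105 104
 107 108 110 102 134 161]
176 [206 195 195 116 104 104 104 107 108 104 105 108 100 105 101 104 111 105
 104 104 108 107 116 106]
177 [201 218 150 109 104 109 107 109  92  99 107 113 113 103  93 104 105 102
 106 106 108 107 107 106]
178 [141 144 113 104 106 106 110 110  99 119 122 118 120 117 102 100 109 104
 109 108 110 105 111 104]
179 [117 108 106 106 108 109 113 110 105 116 114 111 116 106 109 104 106 104
 106 102 111 105 107 107]
180 [112 107 107 105 108 109 107 109 102 106 108 107 113 105 105 106 110 106
 106 103 107 107 103 106]
181 [113 107 107 110 107 108 108 106 105 106 110 105 106 105 108 107 111 108
 107 106 104 109 109 107]
182 [113 105 106 107 107 106 110 106 108 105 108 106 107 109 104 109 109 111
 105 108 105 105 111 107]
183 [113 110 109 106 104 101 111 104 106 105 105 102 107 106 101 105 110 102
 103 106 107 107 106 107]
```

>>> jog_arm --increments '[[[-0.3,0.4,2],[0,0,0],5],[[-0.3,0.4,4],[0,0,0],5],[[-0.3,0.4,6],[0,0,0],5],[[-0.3,0.4,8],[0,0,0],5],[[-0.3,0.4,9],[0,0,0],5],[[-0.3,0.4,10],[0,0,0],5],[[-0.3,0.4,11],[0,0,0],5],[[-0.3,0.4,12],[0,0,0],5],[[-0.3,0.4,12.5],[0,0,0],5],[[-0.3,0.4,12.5],[0,0,0],5]]'

```text
time_s: 7.48
position: [0.5379, 0.2275, 0.0958]
orientation: [-0.0, 0.421, 0.907, 0.0]
force: [0.3, -0.0, -2.3]
finger_gap: 0.0246
```

```bash
python3 -c "
from h import *
s=monitor.state();print(s['position'],s['force'],s['torque'],s['finger_gap'])"
```

```text
[0.53785161 0.22753824 0.09583261] [ 0.26429353 -0.03499351 -2.3402474 ] [-0.07839808  0.06144697 -0.00720441] 0.024562957547759473
```

>>> jog_arm --increments '[[[0,0,0.5],[0,0,0],5],[[0,0,1],[0,0,0],5],[[0,0,1.5],[0,0,0],5],[[0,0,2],[0,0,0],5],[[0,0,2.5],[0,0,0],5],[[0,0,3],[0,0,0],5],[[0,0,3.5],[0,0,0],5],[[0,0,4],[0,0,0],5],[[0,0,4.3],[0,0,0],5],[[0,0,4.5],[0,0,0],5]]'

```text
time_s: 8.32
position: [0.5378, 0.2277, 0.0913]
orientation: [-0.001, 0.421, 0.907, 0.0]
force: [0.0, 2.2, -2.3]
finger_gap: 0.0248
```

```bash
python3 - <<'E'
from h import *
p,d=snap('side'); s=monitor.state(); print(s['position'],s['force'],s['torque'])
cv2.imwrite('pics/c5.png',cv2.resize(np.clip(p[150:210,270:350].astype(float)*1.3,0,255).astype(np.uint8),None,fx=8,fy=8,interpolation=2)[...,::-1])
E
```

```text
[0.53784161 0.22763016 0.09130321] [ 0.23852045  0.96202083 -0.7951289 ] [ 0.27657084  0.05325049 -0.00408781]
```

View pics/c5.png

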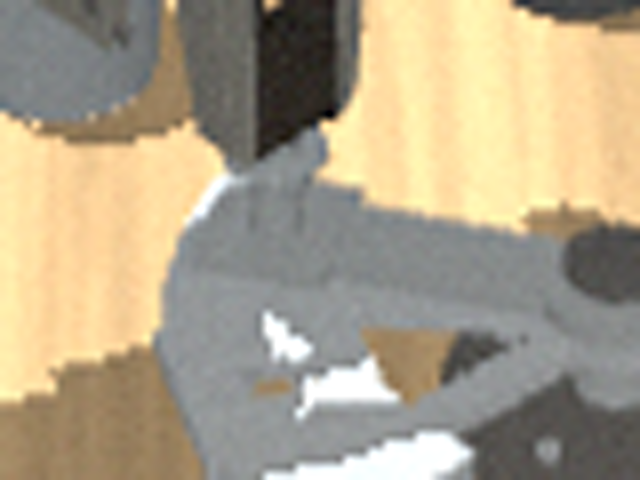

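```bash
cat > arc.py <<'E'
from h import *
import sys
th0,th1=float(sys.argv[1]),float(sys.argv[2])   # progress along sweep of pin, rad
ex,ey=float(sys.argv[3]),float(sys.argv[4])     # radial add mm, z(down) mm
E=np.array([.5375,.2280]); H=E+[-.0021,-.0645]
v=H-E; L=np.linalg.norm(v); n=np.array([-v[1],v[0]])/L
C=(E+H)/2+n*np.sqrt(.11**2-L*L/4); print('C',C,'delta',2*np.arcsin(L/.22))
a0=np.arctan2(*(E-C)[::-1]); s=monitor.state(); p=s['position'][:2]
q=p-[.0004,.0003]-C; print('now prog',np.arctan2(q[1],q[0])%6.2832-a0%6.2832,'r',np.hypot(*q),'z',s['position'][2],'F',s['force'].round(1),'T',s['torque'].round(2))
c,sn=np.cos(np.radians(40)),np.sin(np.radians(40))
for t in np.linspace(th0,th1,11)[1:]:
    a=a0+t; d=(C+(.11+ex/1000)*np.array([np.cos(a),np.sin(a)])+[.0004,.0003]-p)*1000
    print('[[%.1f, %.1f, %.1f], [0, 0, 0], 5],'%(-sn*d[0]+c*d[1],c*d[0]+sn*d[1],ey),end=' ')
E
python3 arc.py 0 .3 0 0
```

```text
C [0.6415553  0.19232797] delta 0.5954314120143981
now prog 0.005941228143809596 r 0.10983995099347968 z 0.09130321263909588 F [ 0.2  1.  -0.8] T [ 0.28  0.05 -0.  ]
[[-1.3, -2.3, 0.0], [0, 0, 0], 5], [[-3.1, -5.1, 0.0], [0, 0, 0], 5], [[-5.0, -7.8, 0.0], [0, 0, 0], 5], [[-7.0, -10.4, 0.0], [0, 0, 0], 5], [[-9.1, -13.0, 0.0], [0, 0, 0], 5], [[-11.2, -15.5, 0.0], [0, 0, 0], 5], [[-13.4, -17.9, 0.0], [0, 0, 0], 5], [[-15.7, -20.3, 0.0], [0, 0, 0], 5], [[-18.1, -22.6, 0.0], [0, 0, 0], 5], [[-20.5, -24.8, 0.0], [0, 0, 0], 5],
```

>>> jog_arm --increments '[[[-0.7,-1.2,0],[0,0,0],5],[[-1.3,-2.3,0],[0,0,0],5],[[-2.2,-3.7,0],[0,0,0],5],[[-3.1,-5.1,0],[0,0,0],5],[[-4.0,-6.5,0],[0,0,0],5],[[-5.0,-7.8,0],[0,0,0],5],[[-6.0,-9.1,0],[0,0,0],5],[[-7.0,-10.4,0],[0,0,0],5],[[-8.0,-11.7,0],[0,0,0],5],[[-9.1,-13.0,0],[0,0,0],5]]'

```text
time_s: 9.2
position: [0.5337, 0.2121, 0.0913]
orientation: [-0.001, 0.421, 0.907, 0.0]
force: [-0.6, 2.1, -1.6]
finger_gap: 0.0245
```

```bash
python3 arc.py .15 .45 0 0
```

```text
C [0.6415553  0.19232797] delta 0.5954314120143981
now prog 0.15197299542880494 r 0.109990542244642 z 0.09129074048728018 F [-0.6  2.1 -1.6] T [ 0.38 -0.12  0.05]
[[-2.0, -2.3, 0.0], [0, 0, 0], 5], [[-4.2, -4.8, 0.0], [0, 0, 0], 5], [[-6.5, -7.2, 0.0], [0, 0, 0], 5], [[-8.9, -9.5, 0.0], [0, 0, 0], 5], [[-11.3, -11.7, 0.0], [0, 0, 0], 5], [[-13.8, -13.9, 0.0], [0, 0, 0], 5], [[-16.4, -15.9, 0.0], [0, 0, 0], 5], [[-19.0, -18.0, 0.0], [0, 0, 0], 5], [[-21.7, -19.9, 0.0], [0, 0, 0], 5], [[-24.4, -21.7, 0.0], [0, 0, 0], 5],
```

Forces are only about 2 N (pivot friction), so I'll carry on with the swing.

>>> jog_arm --increments '[[[-2,-2.3,0],[0,0,0],5],[[-4.2,-4.8,0],[0,0,0],5],[[-6.5,-7.2,0],[0,0,0],5],[[-8.9,-9.5,0],[0,0,0],5],[[-11.3,-11.7,0],[0,0,0],5],[[-13.8,-13.9,0],[0,0,0],5],[[-16.4,-15.9,0],[0,0,0],5],[[-19,-18,0],[0,0,0],5],[[-21.7,-19.9,0],[0,0,0],5],[[-24.4,-21.7,0],[0,0,0],5]]'

```text
time_s: 10.03
position: [0.5328, 0.1792, 0.0912]
orientation: [-0.001, 0.422, 0.907, 0.0]
force: [0.2, 1.9, -2.1]
finger_gap: 0.0245
```

```bash
python3 arc.py .45 .54 0 1.5
```

```text
C [0.6415553  0.19232797] delta 0.5954314120143981
now prog 0.4529277367646376 r 0.10999228213106532 z 0.09121568090952609 F [ 0.2  1.9 -2.1] T [0.35 0.09 0.  ]
[[-0.6, -0.4, 1.5], [0, 0, 0], 5], [[-1.4, -0.9, 1.5], [0, 0, 0], 5], [[-2.2, -1.4, 1.5], [0, 0, 0], 5], [[-3.1, -1.9, 1.5], [0, 0, 0], 5], [[-3.9, -2.4, 1.5], [0, 0, 0], 5], [[-4.8, -2.9, 1.5], [0, 0, 0], 5], [[-5.6, -3.4, 1.5], [0, 0, 0], 5], [[-6.5, -3.9, 1.5], [0, 0, 0], 5], [[-7.4, -4.4, 1.5], [0, 0, 0], 5], [[-8.2, -4.9, 1.5], [0, 0, 0], 5],
```

>>> jog_arm --increments '[[[-0.6,-0.4,0.3],[0,0,0],5],[[-1.4,-0.9,0.6],[0,0,0],5],[[-2.2,-1.4,0.9],[0,0,0],5],[[-3.1,-1.9,1.2],[0,0,0],5],[[-3.9,-2.4,1.5],[0,0,0],5],[[-4.8,-2.9,1.7],[0,0,0],5],[[-5.6,-3.4,1.8],[0,0,0],5],[[-6.5,-3.9,1.8],[0,0,0],5],[[-7.4,-4.4,1.8],[0,0,0],5],[[-8.2,-4.9,1.8],[0,0,0],5]]'

```text
time_s: 10.87
position: [0.5348, 0.1709, 0.0907]
orientation: [-0.001, 0.421, 0.907, 0.001]
force: [-2.0, 4.3, 6.7]
finger_gap: 0.0244
```

```bash
python3 arc.py .54 .6 0 0.5
```

```text
C [0.6415553  0.19232797] delta 0.5954314120143981
now prog 0.5299250130106561 r 0.10935353277319772 z 0.09071793212309072 F [-2.   4.3  6.7] T [1.27 0.64 0.  ]
[[-1.3, -1.4, 0.5], [0, 0, 0], 5], [[-1.8, -1.7, 0.5], [0, 0, 0], 5], [[-2.4, -2.0, 0.5], [0, 0, 0], 5], [[-3.0, -2.3, 0.5], [0, 0, 0], 5], [[-3.6, -2.6, 0.5], [0, 0, 0], 5], [[-4.2, -2.9, 0.5], [0, 0, 0], 5], [[-4.8, -3.2, 0.5], [0, 0, 0], 5], [[-5.4, -3.5, 0.5], [0, 0, 0], 5], [[-6.0, -3.7, 0.5], [0, 0, 0], 5], [[-6.6, -4.0, 0.5], [0, 0, 0], 5],
```

>>> jog_arm --increments '[[[-1.3,-1.2,0.5],[0,0,0],5],[[-1.8,-1.5,0.8],[0,0,0],5],[[-2.2,-1.8,1],[0,0,0],5],[[-2.6,-2,1],[0,0,0],5],[[-3.0,-2.3,1],[0,0,0],5],[[-3.4,-2.5,1],[0,0,0],5],[[-3.8,-2.7,1],[0,0,0],5],[[-4.2,-2.9,1],[0,0,0],5],[[-4.6,-3.1,1],[0,0,0],5],[[-4.6,-3.1,1],[0,0,0],5]]'

```text
time_s: 11.7
position: [0.5353, 0.1648, 0.0891]
orientation: [-0.001, 0.421, 0.907, 0.001]
force: [-0.3, 0.9, -2.9]
finger_gap: 0.0246
```

```bash
python3 arc.py .57 .63 0 1
```

```text
C [0.6415553  0.19232797] delta 0.5954314120143981
now prog 0.5853228587964399 r 0.11027224469270636 z 0.08913293169798985 F [-0.3  0.9 -2.9] T [ 0.13 -0.03 -0.01]
[[0.8, 0.7, 1.0], [0, 0, 0], 5], [[0.2, 0.4, 1.0], [0, 0, 0], 5], [[-0.4, 0.1, 1.0], [0, 0, 0], 5], [[-1.0, -0.2, 1.0], [0, 0, 0], 5], [[-1.6, -0.4, 1.0], [0, 0, 0], 5], [[-2.2, -0.7, 1.0], [0, 0, 0], 5], [[-2.8, -1.0, 1.0], [0, 0, 0], 5], [[-3.4, -1.2, 1.0], [0, 0, 0], 5], [[-4.0, -1.5, 1.0], [0, 0, 0], 5], [[-4.6, -1.8, 1.0], [0, 0, 0], 5],
```

The tip has dropped 1.6 mm below plate contact with the force gone, so the nose is in the locking hole. I'll lower it straight down.

>>> jog_arm --increments '[[[0,0,0.5],[0,0,0],5],[[0,0,1],[0,0,0],5],[[0,0,1.5],[0,0,0],5],[[0,0,2],[0,0,0],5],[[0,0,2.5],[0,0,0],5],[[0,0,3],[0,0,0],5],[[0,0,3.5],[0,0,0],5],[[0,0,4],[0,0,0],5],[[0,0,4],[0,0,0],5],[[0,0,4],[0,0,0],5]]'

```text
time_s: 12.53
position: [0.5352, 0.1647, 0.0851]
orientation: [-0.001, 0.421, 0.907, 0.001]
force: [0.3, -0.1, -2.8]
finger_gap: 0.0246
```

```bash
python3 arc.py .57 .6 0 1
```

```text
C [0.6415553  0.19232797] delta 0.5954314120143981
now prog 0.5859394317487272 r 0.11029659159499004 z 0.08506729221338308 F [ 0.3 -0.1 -2.8] T [-0.09 -0.06  0.  ]
[[1.2, 0.9, 1.0], [0, 0, 0], 5], [[0.9, 0.7, 1.0], [0, 0, 0], 5], [[0.6, 0.6, 1.0], [0, 0, 0], 5], [[0.3, 0.5, 1.0], [0, 0, 0], 5], [[-0.0, 0.3, 1.0], [0, 0, 0], 5], [[-0.3, 0.2, 1.0], [0, 0, 0], 5], [[-0.6, 0.0, 1.0], [0, 0, 0], 5], [[-0.9, -0.1, 1.0], [0, 0, 0], 5], [[-1.2, -0.2, 1.0], [0, 0, 0], 5], [[-1.5, -0.4, 1.0], [0, 0, 0], 5],
```

>>> jog_arm --increments '[[[0,0,1.5],[0,0,0],5],[[0,0,3],[0,0,0],5],[[0,0,4.5],[0,0,0],5],[[0,0,6],[0,0,0],5],[[0,0,7.5],[0,0,0],5],[[0,0,9],[0,0,0],5],[[0,0,10.5],[0,0,0],5],[[0,0,12],[0,0,0],5],[[0,0,13.5],[0,0,0],5],[[0,0,15],[0,0,0],5]]'

```text
time_s: 13.37
position: [0.5352, 0.1648, 0.0699]
orientation: [-0.001, 0.421, 0.907, 0.001]
force: [0.9, -0.6, -2.7]
finger_gap: 0.0247
```

```bash
python3 arc.py .57 .6 0 1 | head -2
```

```text
C [0.6415553  0.19232797] delta 0.5954314120143981
now prog 0.5856577874908222 r 0.11029810819445346 z 0.06994491235227254 F [ 0.9 -0.6 -2.7] T [-0.14 -0.03 -0.01]
```

>>> jog_arm --increments '[[[0,0,1],[0,0,0],5],[[0,0,2],[0,0,0],5],[[0,0,3],[0,0,0],5],[[0,0,3.8],[0,0,0],5],[[0,0,4.4],[0,0,0],5],[[0,0,4.9],[0,0,0],5],[[0,0,5.4],[0,0,0],5],[[0,0,5.9],[0,0,0],5],[[0,0,6.2],[0,0,0],5],[[0,0,6.2],[0,0,0],5]]'

```text
time_s: 14.2
position: [0.5353, 0.1648, 0.0654]
orientation: [-0.001, 0.421, 0.907, 0.001]
force: [-5.6, -1.9, 10.3]
finger_gap: 0.0247
```

```bash
python3 arc.py .57 .6 0 1 | head -2; python3 - <<'E'
from h import *
p,d=snap('side'); np.savez('s3.npz',p=p,d=d)
cv2.imwrite('pics/c6.png',cv2.resize(np.clip(p[150:220,270:350].astype(float)*1.3,0,255).astype(np.uint8),None,fx=8,fy=8,interpolation=2)[...,::-1])
E
```

```text
C [0.6415553  0.19232797] delta 0.5954314120143981
now prog 0.5855196340201605 r 0.11025968179623166 z 0.06541192503427905 F [-5.6 -1.9 10.3] T [-0.39  1.16 -0.03]
```

View pics/c6.png

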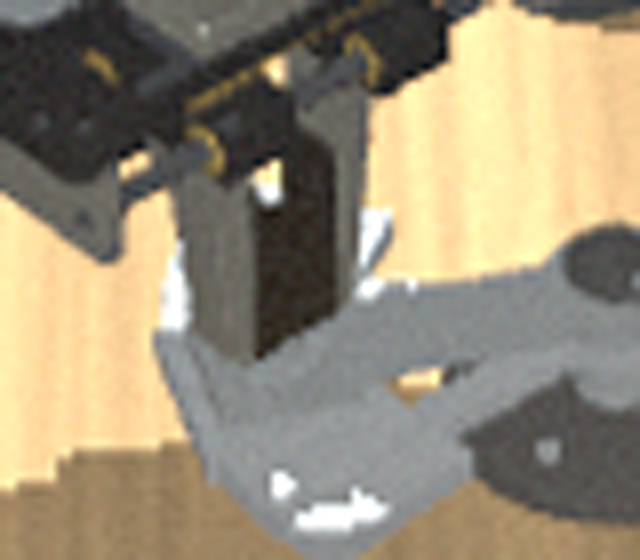

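Contact is at 0.0654, where plate contact at 0.0907 less 25.5 mm predicts 0.0652. The collar is therefore on the arm, pressed with about 13 N. I'll hold briefly, release and back off.

>>> jog_arm --increments '[[[0,0,0.5],[0,0,0],5],[[0,0,0.5],[0,0,0],5],[[0,0,0.5],[0,0,0],30],[[0,0,0.5],[0,0,0],40],[[0,0,0.5],[0,0,0],50],[[0,0,0],[0,0,0],50],[[0,0,0],[0,0,0],50],[[0,0,-2],[0,0,0],50],[[0,0,-10],[0,0,0],50],[[0,0,-20],[0,0,0],50]]'

```text
time_s: 15.08
position: [0.5346, 0.1647, 0.0854]
orientation: [-0.001, 0.421, 0.907, 0.0]
force: [-0.5, 0.4, 0.2]
finger_gap: 0.05
```

>>> jog_arm --increments '[[[0,0,-20],[0,0,0],50],[[0,0,-50],[0,0,0],50],[[0,0,-80],[0,0,0],50],[[0,0,-110],[0,0,0],50],[[0,0,-140],[0,0,0],50],[[0,0,-140],[0,0,0],50],[[0,0,-140],[0,0,0],50],[[0,0,-140],[0,0,0],50],[[0,0,-140],[0,0,0],50],[[0,0,-140],[0,0,0],50]]'

```text
time_s: 15.92
position: [0.534, 0.1644, 0.2239]
orientation: [-0.003, 0.421, 0.907, -0.001]
force: [1.1, -0.0, -0.6]
finger_gap: 0.0498
```

```bash
python3 - <<'E'
from h import *
p,d=snap('side'); print(monitor.state()['force'],monitor.state()['position'])
P=cloud('side',d)[150:205,285:330].reshape(-1,3)
Q=P[(P[:,2]>.06)&(P[:,2]<.2)&(abs(P[:,0]-.535)<.03)&(abs(P[:,1]-.164)<.03)]; print('head',Q.min(0),Q.max(0),'want top .1015')
cv2.imwrite('pics/c7.png',cv2.resize(np.clip(p[130:230,260:380].astype(float)*1.2,0,255).astype(np.uint8),None,fx=6,fy=6,interpolation=2)[...,::-1])
E
```

```text
[ 0.72400021  0.08006509 -0.3270093 ] [0.53415109 0.16439332 0.22403643]
head [0.51824247 0.1454125  0.06009316] [0.55009332 0.17730749 0.10463069] want top .1015
```

View pics/c7.png

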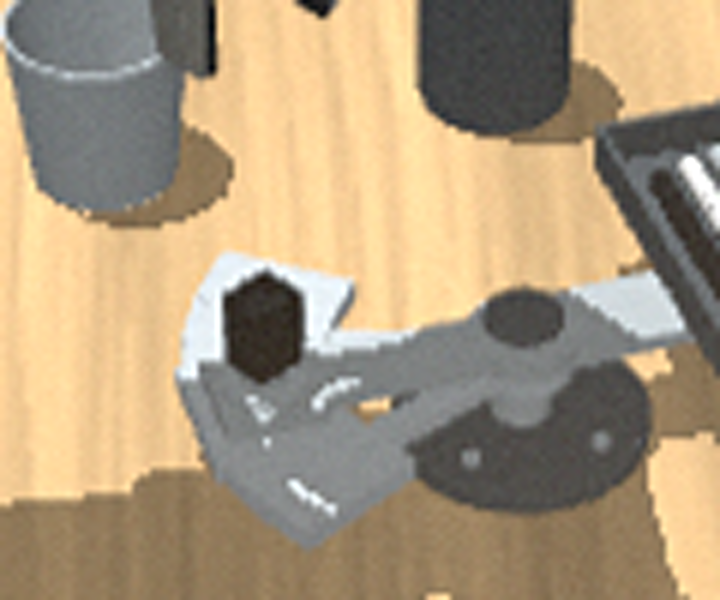

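```bash
python3 -c "
from h import *
sign_off()"
```

```text
the job is handed in; nothing more can be done
```

I took the smallest pin, the one standing in the grey block, with its button squeezed in and put its nose through the eye. I then swung the arm about 0.59 rad, pressing lightly on the plate until the nose dropped into the locking hole. The pin went home with no resistance until its collar met the arm, and I released it, backed off and handed the job in at about 16 s.

- **Seating:** the collar stopped at a tool height of 65.4 mm, against 65.2 mm expected. After release the head top read 104.6 mm against a nominal 101.5 mm. The same camera read about 3 mm high on this head before the grasp too, so this fits the pin being fully home.
- **Forces:** the highest reading, taken only at the end of each move, was about 13 N pressing down. The tool read close to zero after the gripper backed off.
- **Not confirmed:** the last picture shows the pin upright and the gripper clear, but the button faces away from the camera. I could not see that it had sprung out, and I did not pull on the pin to test the lock.
- **Camera disagreement:** the two cameras put the eye 2 to 4 mm apart. I used the middle and corrected from the side view, and the pin went in without resistance.

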